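# Lean the plaque blank on the display easel

### The arm

A 6-joint arm with a two-finger parallel gripper is mounted at the origin on the work surface. World frame = base frame: x ahead of the robot, y to its left, z up, the work surface at z = 0. Lengths are in mm, angles in rad, forces in N, time in s.
With the tool pointing down it reaches from about 300 to 775 mm from the base axis. Payload 14.6 kg.
Tool frame: the origin (TCP) lies midway between the tips of the shut fingers; the grasp point (between the pads) lies 19 mm behind it; z points along the fingers, y is the line along which they close (so a half turn about z gives the same grasp; the last joint's range is limited). The gripper opens to 94 mm and grips with 3 to 60 N. Pads are 16 mm wide; open, the fingers measure 119 mm over their backs; the gripper's body (75 mm by 177 mm) begins 78 mm behind the grasp point.
Start: joints at [1.102, 0.3, 1.521, -0, 1.321, -0.067], TCP at [215.088, 506.188, 177.046] pointing down, gripper open.
Joint ranges: [-3.03, 3.03], [-0.79, 2.21], [0.23, 2.52], [-1.04, 4.18], [0, 3.07], [-2.55, 2.55]. Speed limits (rad/s): [2.22, 2.22, 2.57, 3.14, 3.14, 3.14].

### API

Orientations are given as a unit quaternion [w, x, y, z].
In Python, from workcell import r gives the robot as it stands. The module is installed in compiled form; this text tells all that it offers.
- The arm moves only by the tool move_arm, never from a script. Its argument "increments" is a list of rows, each a list of 5 numbers: the shift along the tool's x, y, z in m, then the turn about the tool's z in degrees, then the finger opening in m, from 0 to 0.094. In form: [[x, y, z, turn, claw], ...]. A call has 1 to 8 rows; each row shifts and turns the commanded pose from where the row before left it, along the tool's axes as they then stand; what a row does not reach is not made up. A row lasts 1/12 s, in which the tool goes at most 41.7 mm and 7.16 degrees, less where a joint would pass 70% of its speed; a pose out of reach is approached as far as the arm can. A call with a gripper value outside its range is refused whole. The fingers move at their own pace and stop on an object; "newtons" is the grip in N (left out, the last holds). Time passes only in rows, so rows that do not move let the fingers close. It gives the time, the measured TCP pose, the force, the opening and the grip force at its end, in the units of the state.
- r.observe(): the state, without advancing time (a new reading comes with each control period).
- r.capture(name): name is "side" or "top"; returns a dict with "image" (384x512x3 uint8, red, green, blue), "fx", "fy", "cx", "cy" (pixels), "R" (3x3) and "t" (3): a world point X has camera coordinates R X + t. Camera axes: x right, y down, z forward; pixel columns grow to the right and rows downward; lengths in mm; the calibration is good to about 2 mm. A picture is of the moment at which its call begins. There is no depth.
- r.hand_in(): hands the job in; it is judged then, once.
The state is a dict: "time": time; "q": joint angles; "joint_velocities": joint speeds; "effort": joint torques, N m; "tool_pos": TCP position; "tcp_rot": TCP orientation; "force": force on the tool from outside, world axes, zero at the start; "moment": the same for the moment, N m; "width": finger opening in mm; "grasp_force": force on a finger pad.
Only numpy, scipy, OpenCV 4.12 (cv2) and the standard library are available. Lean on these libraries where they do the work, as an engineer would, in place of code of your own. Each camera call takes 0.05 s, during which the arm holds its last target. There are 200 camera calls.

### The job

Take the plain rectangular wooden plaque out of the drying rack and lean it on the little display easel: standing on its short edge on the easel's base between the front lip and the sloped board, leaning back against that board, square to it and centred side to side. Set it down rather than dropping it, let go, and leave the round plaque and the fish in the rack.

Things in the scene. Friction and masses are not known exactly. Their poses are not given: they have to be found in the camera images.
- panel_center (a point): Centre of the loose rectangular plaque of pale wood, 12 mm thick (own x), 100 wide (y), 140 tall (z, up at the start), 0.1 kg; both faces alike. Stands upright in one of the rack's three slots (80 mm apart, 15 wide, 30 deep, rails up to 42 mm above the table): its centre 82, its top 152 mm above the table. Grip it across the thickness near the top and lift straight up.
- disc_center (a point): Centre of the round plaque, a disc of the same wood, 12 mm thick (own x), 110 mm across, on a 60 mm wide foot; its top is 130 mm above the table. It stands in another slot of the rack and stays there.
- fish_center (a point): Centre of the fish cut-out of the same wood, 12 mm thick (own x), about 130 mm long (own y); its top is about 130 mm above the table. It stands in another slot of the rack and stays there.
- easel: Fixed wooden easel, z up, x out of its front (away from the robot). Origin: on the table below the foot of its sloped board's front face, mid-width. That face, 120 mm wide, 75 long, starts at x 0, z 12 mm and leans back 20 degrees from vertical towards -x, ending at x -26, z 82. Base top: z 12. Lip: x 28 to 36, up to z 22. A plaque flush on the board has its centre at x -18, y 0, z 80.
Mind the look-alikes: they are no part of the job. What is shaped like the part that bears panel_center but purple is not meant. Leave any turquoise look-alike of the easel alone.

How it is judged (in metres and radians):
At the end, for the whole second after the job is handed in: The plaque rests, released, on the base behind the lip, leaning back on the sloped board 10 to 32 degrees from vertical, its width within 11 degrees of the easel's and centred within 20 mm; the round plaque and the fish are within 30 mm of where they stood (angle between the z axis of panel_center and the z axis of easel, either way round between 0.17 and 0.56 rad and angle between the y axis of panel_center and the y axis of easel, either way round below 0.2 rad and x of panel_center in the frame of easel between -0.035 and 0 m and y of panel_center in the frame of easel between -0.02 and 0.02 m and z of panel_center in the frame of easel between 0.065 and 0.092 m and distance of each of disc_center, fish_center from where it was at the start of the episode below 0.03 m and linear speed of panel below 0.02 m/s); the robot touches nothing.
It fails at once if the plaque is dropped: out of the fingers while more than about 3 cm above its resting height (height (world z) of panel_center above 0.115 m and contact force between panel and the fingers below 0.02 N).
It fails at once if the round plaque or the fish is taken out of its slot (distance of any of disc_center, fish_center from where it was at the start of the episode above 0.03 m).
It also fails if it takes over 38 s, if anything falls off the work surface, if the arm or the gripper's body presses on something with over 40 N, if the wrist force passes 120 N, or if a joint passes its speed limit or range.

## Working session

There is one attempt and no reset: what is moved stays moved. The work goes in short steps, Python scripts to look and compute and a tool call to move; the robot and the scene stay as the last step left them, time stands still between calls to the robot, and variables do not carry over. Pictures are saved under pics/ and viewed, at most 10 in all, crops included, and the job is handed in when it is done.

Besides the shell and the picture viewer there is one more tool, called after ">>>" in YAML: its name, and indented under it one key for each argument. move_arm: Moves the arm, as the interface text tells. Its arguments: {"type":"object","properties":{"increments":{"type":"array","items":{"type":"array","items":{"type":"number"}}},"newtons":{"type":"number"}},"required":["increments"]}

```bash
mkdir -p pics; cat > h.py <<'E'
import numpy as np, cv2, pickle
from workcell import r
def snap(n,f):
    c=r.capture(n); cv2.imwrite(f'pics/{f}.png',c['image'][:,:,::-1]); pickle.dump(c,open(f'{f}.pkl','wb')); return c
def load(f): return pickle.load(open(f'{f}.pkl','rb'))
def ray(c,u,v):
    R=np.array(c['R']);t=np.array(c['t']).ravel()
    return -R.T@t, R.T@np.array([(u-c['cx'])/c['fx'],(v-c['cy'])/c['fy'],1.])
def onz(c,u,v,z):
    o,d=ray(c,u,v); return o+d*(z-o[2])/d[2]
def proj(c,X):
    p=np.array(c['R'])@np.array(X,float)+np.array(c['t']).ravel(); return c['fx']*p[0]/p[2]+c['cx'],c['fy']*p[1]/p[2]+c['cy']
E
python3 - <<'E'
from h import *
for n in('top','side'):
    c=snap(n,n+'0'); print(n,ray(c,c['cx'],c['cy']),c['fx'])
print(r.observe())
E
```

```text
top (array([ 361.03042774,  -12.93457364, 1140.6903664 ]), array([ 0.12190372,  0.01326705, -0.99245326])) 469.4925596431348
side (array([  47.45855527, -481.56702735,  728.88250976]), array([ 0.46701756,  0.51719441, -0.71722001])) 385.06666291691636
{'time': 0.1, 'q': array([ 1.10238120e+00,  3.00464179e-01,  1.52151006e+00, -2.11330301e-08,
        1.32070064e+00, -6.66112445e-02]), 'joint_velocities': array([ 3.09593145e-05, -1.62727399e-03, -8.40943806e-04,  1.40213184e-03,
        2.21056806e-04,  1.51596863e-03]), 'effort': array([-6.49764424e-04, -5.32636857e+01, -3.53282332e+01,  7.09492341e-02,
        2.34367879e-02, -7.76543766e-05]), 'tool_pos': array([214.98248773, 505.95668246, 176.52018496]), 'tcp_rot': array([-1.43024492e-04,  1.99553183e-01,  9.79886848e-01, -5.21868454e-04]), 'force': array([-0.44696091, -0.0104997 , -0.01088082]), 'moment': array([-0.01508786, -0.00120707, -0.05475566]), 'grasp_force': 0.0, 'width': 93.85820052587125}
```

View pics/top0.png

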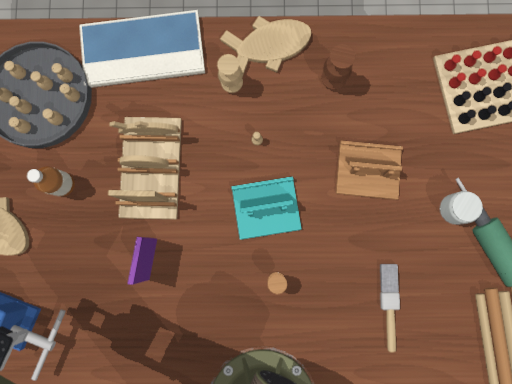

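View pics/side0.png

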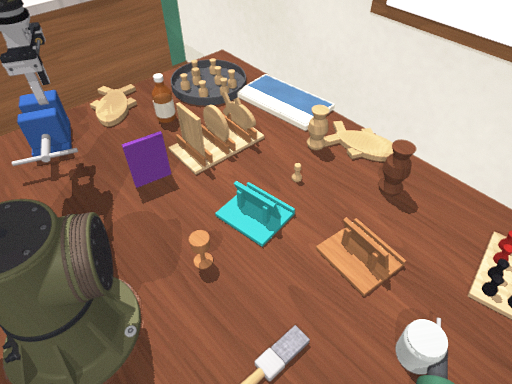

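The top view shows the rack at about (150,168), with plaques at rows about 130, 163 and 198. The wooden easel is at (370,170), the turquoise one at (267,208), and a purple panel at (142,260). In the side view the rack plaques are at (190,130), (216,122) and (238,110). The first of these looks rectangular, so I'll confirm it in a crop.

```bash
python3 - <<'E'
from h import *
a=load('top0')['image'][100:235,95:205,::-1]; b=load('side0')['image'][75:175,155:275,::-1]
a=cv2.resize(a,(367,450),interpolation=2); b=cv2.resize(b,(432,360),interpolation=2)
o=np.zeros((450,800,3),np.uint8); o[:,:367]=a; o[:360,368:800]=b
cv2.imwrite('pics/c1.png',o)
a=load('top0')['image'][130:210,325:415,::-1]; b=load('side0')['image'][205:305,305:415,::-1]
o=np.zeros((400,800,3),np.uint8); o[:356,:400]=cv2.resize(a,(400,356),interpolation=2); o[:364,400:]=cv2.resize(b,(400,364),interpolation=2)
cv2.imwrite('pics/c2.png',o)
E
```

```text
(no output)
```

View pics/c1.png

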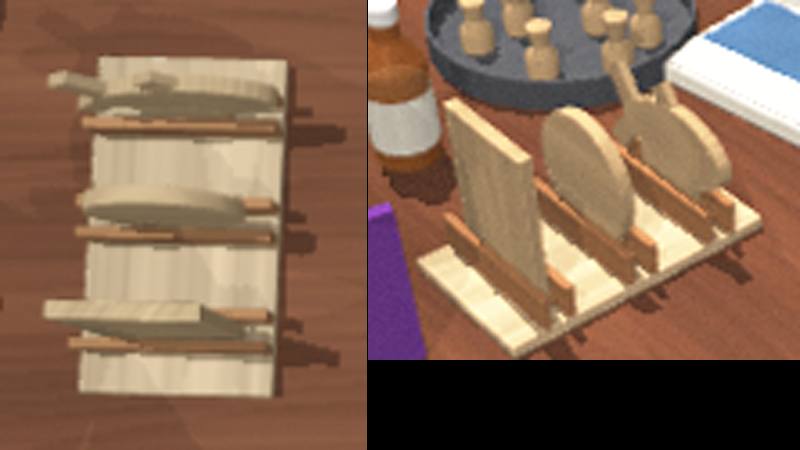

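View pics/c2.png

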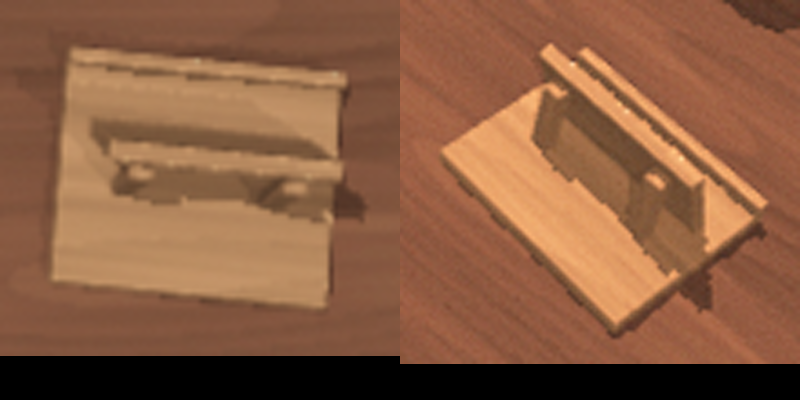

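The crop shows that of the three pale plaques, the nearest one is the plain rectangle: top face in the top view from about (108,190) to (155,196). The middle one is the disc with its foot and the far one is the fish. The purple panel stands outside the rack. The wooden easel's lip is on the far side, from about (341,141) to (402,147), and its board top edge runs from about (350,162) to (402,168).

```bash
python3 - <<'E'
from h import *
T=load('top0');S=load('side0')
f=lambda c,x,y,s,ox,oy,z:onz(c,x/s-.5+ox,y/s-.5+oy,z).round(1)
print('panel top')
P=[f(T,x,y,3.335,95,100,152) for x,y in[(45,300),(200,304),(200,320),(45,317)]];print(P,np.mean(P,0))
# side crop: scale 3.6, offset x: 368
Q=[f(S,x-368,y,3.6,155,75,152) for x,y in[(450,99),(530,155),(530,164),(445,104)]];print(Q,np.mean(Q,0))
for n,pts,z in[('lip outer z22',[(72,47),(347,73)],22),('base back z12',[(52,280),(328,305)],12),('board top front',[(112,142),(343,161)],82)]:
    A=[f(T,x,y,4.444,325,130,z) for x,y in pts];m=np.mean(A,0);d=A[0]-A[1];print(n,A,m,np.linalg.norm(d),np.degrees(np.arctan2(-d[0],d[1])))
for n,pts,z in[('lip outer z22 side',[(588,48),(768,205)],22),('base back z12',[(442,152),(612,325)],12),('board top front',[(552,45),(704,183)],82)]:
    A=[f(S,x-400,y,3.636,305,205,z) for x,y in pts];m=np.mean(A,0);d=A[0]-A[1];print(n,A,m,np.linalg.norm(d),np.degrees(np.arctan2(-d[0],d[1])))
E
```

```text
panel top
[array([482.6, 324.8, 152. ]), array([479.6, 225.4, 152. ]), array([469.3, 225.1, 152. ]), array([471.7, 324.4, 152. ])] [475.8   274.925 152.   ]
[array([477.9, 327.2, 152. ]), array([480.2, 229.2, 152. ]), array([473.9, 220.3, 152. ]), array([471.4, 324. , 152. ])] [475.85  275.175 152.   ]
lip outer z22 [array([ 616.6, -193.5,   22. ]), array([ 601.2, -342.4,   22. ])] [ 608.9  -267.95   22.  ] 149.694255066786 -5.904828285149567
base back z12 [array([ 489.8, -181.2,   12. ]), array([ 475.5, -330. ,   12. ])] [ 482.65 -255.6    12.  ] 149.48555114123909 -5.489389735984777
board top front [array([ 553. , -203.1,   82. ]), array([ 542.5, -320.9,   82. ])] [ 547.75 -262.     82.  ] 118.26702837223905 -5.093548438696434
lip outer z22 side [array([ 615.5, -194.8,   22. ]), array([ 597.7, -343.2,   22. ])] [ 606.6 -269.    22. ] 149.4637079695268 -6.839728518149384
base back z12 [array([ 488.2, -182.6,   12. ]), array([ 470.6, -327.4,   12. ])] [ 479.4 -255.    12. ] 145.86569164817337 -6.930133496663183
board top front [array([ 553.1, -203.1,   82. ]), array([ 537.2, -323. ,   82. ])] [ 545.15 -263.05   82.  ] 120.9496589494985 -7.553948126914252
```

The two views agree on the panel: centre (475.8, 275), yaw about -1.5°. The easel origin is about (572, -265), yaw about -6.3°, and its board and lip sizes match the ones given.

Plan: turn and rise, then grip the plaque near the top.

>>> move_arm:
  increments:
    - [0,0,-0.01,7,0.05]
    - [0,0,-0.01,7,0.05]
    - [0,0,-0.01,7,0.05]
    - [0,0,-0.01,7,0.05]
    - [0,0,-0.01,7,0.05]
    - [0,0,-0.01,7,0.05]
    - [0,0,-0.01,7,0.05]
    - [0,0,-0.01,7,0.05]

```text
time: 0.77
tool_pos: [215.0, 506.0, 257.2]
tcp_rot: [0.0, 0.639, 0.77, -0.0]
force: [0.2, -0.3, -0.6]
width: 50.2
grasp_force: 0.0
```

>>> move_arm:
  increments:
    - [0,0,0,7,0.05]
    - [0,0,0,5.5,0.05]
    - [-0.038,0.038,0,0,0.05]
    - [-0.038,0.038,0,0,0.05]
    - [-0.038,0.038,0,0,0.05]
    - [-0.02,0.025,0,0,0.05]
    - [0,0,0,0,0.05]

```text
time: 1.35
tool_pos: [328.7, 391.6, 256.9]
tcp_rot: [0.0, 0.718, 0.696, -0.0]
force: [-0.1, -0.5, 0.3]
width: 50.0
grasp_force: 0.0
```

>>> move_arm:
  increments:
    - [-0.019,0.025,0,0,0.05]
    - [-0.019,0.025,0,0,0.05]
    - [-0.019,0.025,0,0,0.05]
    - [-0.019,0.025,0,0,0.05]
    - [-0.018,0.025,0,0,0.05]
    - [-0.018,0.0255,0,0,0.05]
    - [0,0,0,0,0.05]
    - [0,0,0,0,0.05]

```text
time: 2.02
tool_pos: [473.5, 278.3, 256.4]
tcp_rot: [-0.0, 0.717, 0.697, -0.001]
force: [0.2, 0.6, 0.3]
width: 49.9
grasp_force: 0.0
```

```bash
python3 - <<'E'
from h import *
c=snap('side','s1'); print(r.observe()['tool_pos'])
print(proj(c,r.observe()['tool_pos']))
cv2.imwrite('pics/c3.png',cv2.resize(c['image'][40:190,120:320,::-1],(800,600),interpolation=2))
E
```

```text
[472.82049945 279.02489276 256.62517966]
(np.float64(179.95705284840022), np.float64(73.79581749779874))
```

View pics/c3.png

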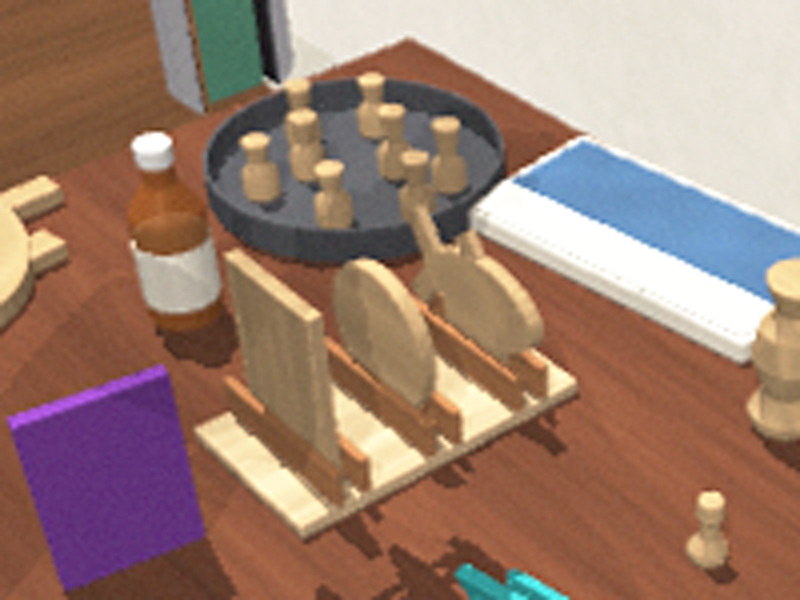

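The crop shows the rack undisturbed, with the rectangular plaque from about (225,250) to (340,470). No gripper is visible, although its TCP should project to about (240,136) in this crop. I'll check the full view.

```bash
python3 - <<'E'
from h import *
c=snap('top','t1'); s=load('s1'); print(r.observe()['tool_pos'],r.observe()['q'],proj(c,r.observe()['tool_pos']))
cv2.imwrite('pics/c4.png',cv2.resize(np.hstack([s['image'],c['image']])[:,:,::-1],(800,300),interpolation=3))
E
```

```text
[472.43653822 279.43847753 256.85488114] [4.67290035e-01 2.50063001e-01 1.40024821e+00 2.10480435e-04
 1.49176979e+00 4.93427603e-01] (np.float64(113.03823848347199), np.float64(188.02834627217214))
```

View pics/c4.png

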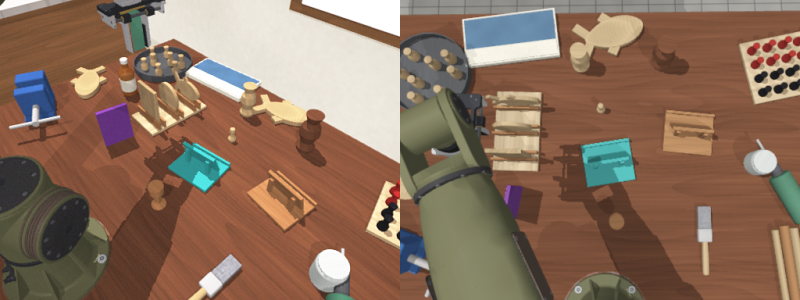

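The side view shows the gripper above the rack, with its fingertips at about (171,67) and (190,61) in the full image. The top view has the arm covering the plaque. I'll descend partway, correct the position and check the fingers against the plaque.

>>> move_arm:
  increments:
    - [-0.002,0.001,0.02,0,0.05]
    - [-0.002,0.001,0.02,0,0.05]
    - [0,0,0.02,0,0.05]
    - [0,0,0.01,0,0.05]
    - [0,0,0,0,0.05]
    - [0,0,0,0,0.05]

```text
time: 2.62
tool_pos: [474.6, 275.5, 187.7]
tcp_rot: [-0.0, 0.716, 0.698, 0.0]
force: [-0.4, 0.3, 0.5]
width: 50.0
grasp_force: 0.0
```

```bash
python3 - <<'E'
from h import *
c=snap('side','s2'); p=r.observe()['tool_pos']; print(p,proj(c,p)); p=r.observe();print(p['tool_pos'],p['tcp_rot'])
cv2.imwrite('pics/c5.png',cv2.resize(c['image'][30:150,130:290,::-1],(800,600),interpolation=2))
E
```

```text
[474.97455362 275.48675845 188.26008143] (np.float64(185.47439208655726), np.float64(98.57761093609199))
[474.97455362 275.48675845 188.26008143] [1.96556590e-04 7.16159849e-01 6.97935935e-01 6.80455932e-04]
```

View pics/c5.png

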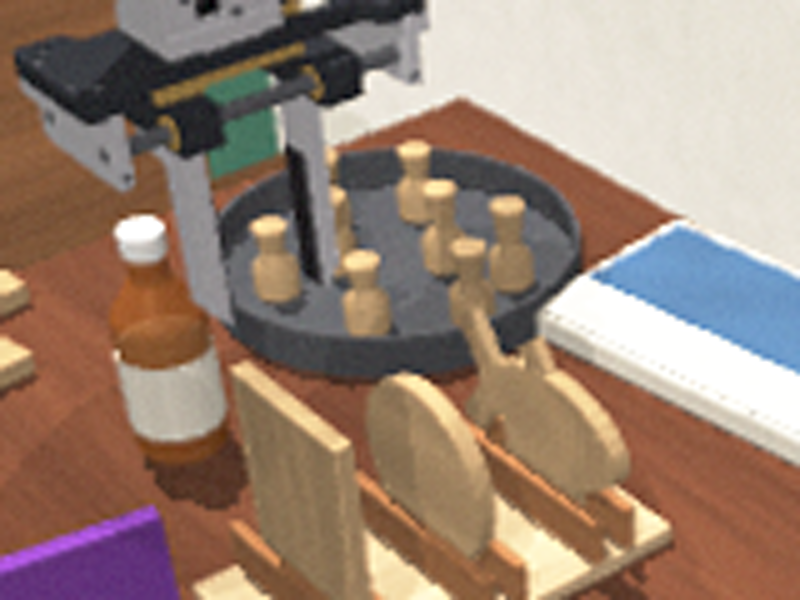

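The crop shows the open fingers straddling the plaque's plane, with tips at about (230,325) and (325,285). The plaque's top spans (235,365) to (350,450). I'll compare the expected finger corners numerically.

```bash
python3 - <<'E'
from h import *
c=load('s2')
f=lambda X:(np.array(proj(c,X))-[130,30]+.5)*5
for z in(188,207):
  for x in(437.5,450,500,512.5):
    print(z,x,f((x,267,z)).round(),f((x,283,z)).round())
for X in[(470,325,152),(470,225,152),(482,225,152)]:print(X,f(X).round())
E
```

```text
188 437.5 [227. 381.] [209. 367.]
188 450 [248. 371.] [230. 358.]
188 500 [330. 335.] [312. 322.]
188 512.5 [350. 326.] [332. 313.]
207 437.5 [221. 348.] [203. 334.]
207 450 [242. 338.] [224. 325.]
207 500 [326. 302.] [307. 289.]
207 512.5 [346. 293.] [327. 281.]
(470, 325, 152) [229. 370.]
(470, 225, 152) [338. 452.]
(482, 225, 152) [358. 442.]
```

The tips appear about 20-25 mm higher than the reported TCP. Going down to TCP z of about 102 gives a sound grip either way, clear of the rails and of the easel board top at z 82.

>>> move_arm:
  increments:
    - [0,0.001,0.02,0,0.05]
    - [0,0,0.02,0,0.05]
    - [0,0,0.02,0,0.05]
    - [0,0,0.016,0,0.05]
    - [0,0,0.01,0,0.05]
    - [0,0,0,0,0.05]
    - [0,0,0,0,0.05]

```text
time: 3.25
tool_pos: [476.3, 275.1, 102.0]
tcp_rot: [0.0, 0.716, 0.698, 0.0]
force: [-0.3, -0.2, 0.7]
width: 50.0
grasp_force: 0.0
```

```bash
python3 - <<'E'
from h import *
c=snap('side','s3'); p=r.observe(); print(p['tool_pos'],p['force'])
cv2.imwrite('pics/c6.png',cv2.resize(c['image'][50:170,150:310,::-1],(800,600),interpolation=2))
E
```

```text
[476.53330912 275.19188958 102.45016741] [ 0.13122948 -0.54421769  0.21788774]
```

View pics/c6.png

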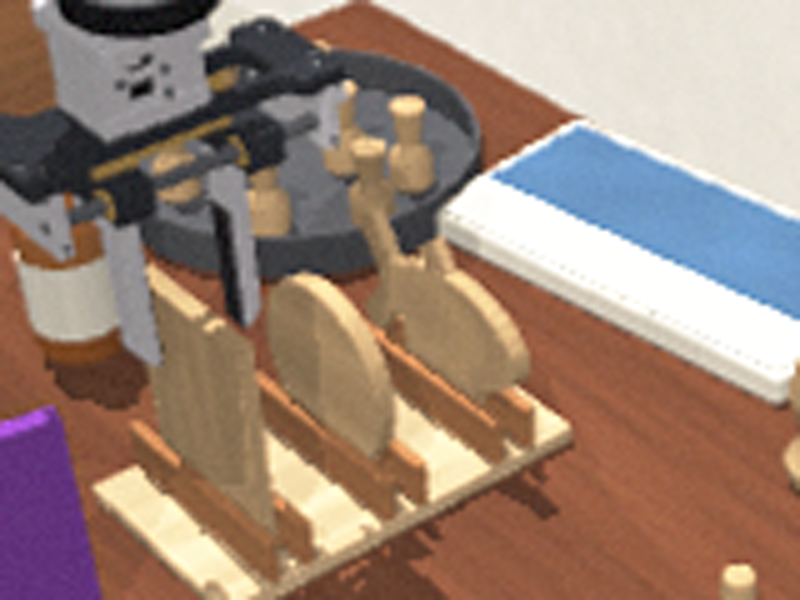

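The crop shows the fingers straddling the plaque's plane but closer to its far (left) edge than expected: left finger tip at about (160,362), right finger tip at about (255,320). I'll check what offset explains that.

```bash
python3 - <<'E'
from h import *
c=load('s3')
f=lambda X:((np.array(proj(c,X))-[150,50]+.5)*5).round()
for y in(275,300):
 for z in(102,127,152,180):
  print(y,z,'L out/in near',f((439,y-8,z)),f((451.5,y-8,z)),'R',f((501.5,y-8,z)),f((514,y-8,z)),'R far in',f((501.5,y+8,z)))
print('body bottom', [f((476+s*88,275-37,199)) for s in(-1,1)])
T=load('t1')
for z in(340,380,420): print(z,[np.round(proj(T,(473+s*88,279-37,z))) for s in(-1,1)])
cv2.imwrite('pics/c7.png',cv2.resize(T['image'][60:240,40:200,::-1],(533,600),interpolation=2))
E
```

```text
275 102 L out/in near [155. 418.] [175. 409.] R [251. 371.] [270. 362.] R far in [234. 358.]
275 127 L out/in near [148. 380.] [168. 370.] R [246. 333.] [265. 324.] R far in [229. 320.]
275 152 L out/in near [141. 340.] [161. 330.] R [241. 293.] [260. 284.] R far in [223. 280.]
275 180 L out/in near [132. 293.] [153. 284.] R [234. 247.] [254. 238.] R far in [216. 234.]
300 102 L out/in near [129. 397.] [148. 388.] R [225. 351.] [243. 342.] R far in [208. 338.]
300 127 L out/in near [121. 359.] [141. 349.] R [219. 313.] [238. 304.] R far in [202. 300.]
300 152 L out/in near [114. 319.] [134. 309.] R [213. 273.] [232. 264.] R far in [196. 261.]
300 180 L out/in near [105. 272.] [125. 263.] R [206. 227.] [226. 219.] R far in [189. 215.]
body bottom [array([ 69., 326.]), array([362., 193.])]
340 [array([117., 233.]), array([121., 132.])]
380 [array([109., 232.]), array([113., 126.])]
420 [array([101., 231.]), array([105., 120.])]
```

View pics/c7.png

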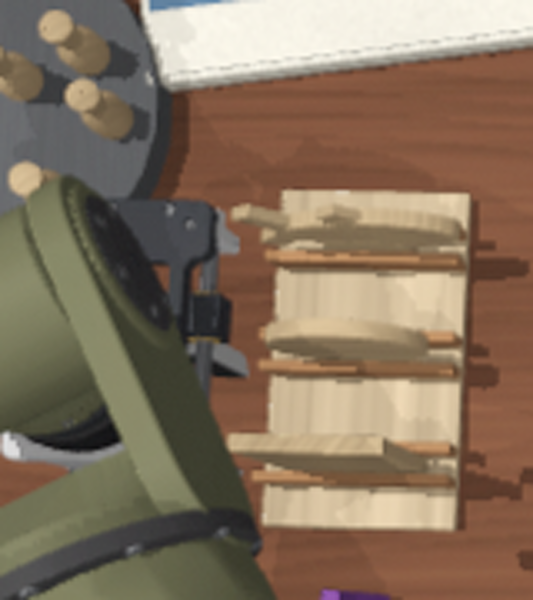

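The top crop puts the right finger tip at about (245,370), which is about (113.5,171) in the full image. That confirms the y position; only the visible tip height differs. Tips at about z 130 already overlap the plaque by about 22 mm, so I'll close here.

>>> move_arm:
  increments:
    - [0,0,0,0,0.03]
    - [0,0,0,0,0.005]
    - [0,0,0,0,0.005]
    - [0,0,0,0,0.005]
    - [0,0,0,0,0.005]
    - [0,0,0,0,0.005]
  newtons: 20

```text
time: 3.8
tool_pos: [476.0, 274.8, 101.1]
tcp_rot: [0.0, 0.716, 0.698, 0.0]
force: [-1.0, 0.2, -0.3]
width: 13.5
grasp_force: 0.0
```

>>> move_arm:
  increments:
    - [0,0,0,0,0.005]
    - [0,0,0,0,0.005]
    - [0,0,0,0,0.005]

```text
time: 4.05
tool_pos: [476.0, 274.8, 101.1]
tcp_rot: [0.0, 0.716, 0.698, 0.0]
force: [0.2, -0.3, 1.3]
width: 11.9
grasp_force: 20.0
```

Gripped: width 11.9 mm at 20 N. Lifting.

>>> move_arm:
  increments:
    - [0,0,-0.008,0,0.005]
    - [0,0,-0.015,0,0.005]
    - [0,0,-0.02,0,0.005]
    - [0,0,-0.025,0,0.005]
    - [0,0,-0.025,0,0.005]
    - [0,0,-0.025,0,0.005]
    - [0,0,-0.02,0,0.005]
    - [0,0,-0.012,0,0.005]

```text
time: 4.72
tool_pos: [476.2, 275.0, 254.1]
tcp_rot: [0.0, 0.716, 0.698, 0.001]
force: [-0.3, 0.2, -1.6]
width: 11.7
grasp_force: 20.0
```

```bash
python3 - <<'E'
from h import *
c=snap('side','s4'); p=r.observe(); print(p['tool_pos'],p['force'],p['width'],p['grasp_force'])
f=lambda X:((np.array(proj(c,X))-[130,0]+.5)*3.5).round()
d=p['tool_pos'][2]-101.1
for z in(152,12):print([f((470,y,z+d)) for y in(325,225)])
cv2.imwrite('pics/c8.png',cv2.resize(c['image'][0:170,130:330,::-1],(700,595),interpolation=2))
E
```

```text
[476.59361127 275.16182397 255.5708972 ] [0.19954801 0.16619263 0.84294335] 11.7103447658822 19.99829739332199
[array([124., 169.]), array([209., 222.])]
[array([157., 347.]), array([234., 405.])]
```

View pics/c8.png

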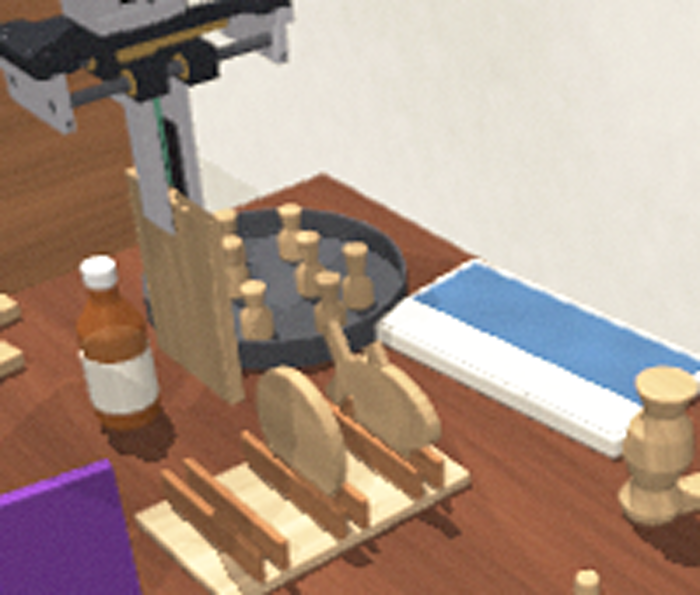

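The crop shows the plaque gripped near its middle and hanging straight, clear of the rack: corners (127,170), (212,222) and (240,405), as predicted. The disc and fish are untouched. Carrying it to the easel.

>>> move_arm:
  increments:
    - [0,0,0,4.8,0.005]
    - [-0.02,0.006,0,0,0.005]
    - [-0.034,0.011,0,0,0.005]
    - [-0.036,0.011,0,0,0.005]
    - [-0.036,0.011,0,0,0.005]
    - [-0.036,0.011,0,0,0.005]
    - [-0.036,0.011,0,0,0.005]
    - [-0.036,0.011,0,0,0.005]

```text
time: 5.43
tool_pos: [521.4, 32.5, 250.8]
tcp_rot: [-0.0, 0.745, 0.667, -0.0]
force: [1.1, 0.8, -1.8]
width: 11.6
grasp_force: 20.0
```

>>> move_arm:
  increments:
    - [-0.036,0.011,0,0,0.005]
    - [-0.036,0.011,0,0,0.005]
    - [-0.036,0.011,0,0,0.005]
    - [-0.036,0.011,0,0,0.005]
    - [-0.036,0.011,0,0,0.005]
    - [-0.034,0.011,0,0,0.005]
    - [-0.02,0.01,0,0,0.005]
    - [0,0,0,0,0.005]

```text
time: 6.1
tool_pos: [571.4, -210.4, 249.6]
tcp_rot: [-0.001, 0.746, 0.666, -0.001]
force: [-0.9, 1.4, -1.9]
width: 12.0
grasp_force: 20.0
```

>>> move_arm:
  increments:
    - [-0.02,0.006,0,0,0.005]
    - [-0.02,0.006,0,0,0.005]
    - [-0.014,0.005,0,0,0.005]
    - [0,0,0.03,0,0.005]
    - [0,0,0.03,0,0.005]
    - [0,0,0.03,0,0.005]
    - [0,0,0.02,0,0.005]
    - [0,0,0,0,0.005]

```text
time: 6.77
tool_pos: [580.5, -260.6, 136.1]
tcp_rot: [-0.004, 0.745, 0.667, -0.001]
force: [0.2, 0.4, -1.3]
width: 11.9
grasp_force: 20.0
```

```bash
python3 - <<'E'
from h import *
c=snap('side','s5'); p=r.observe(); print(p['tool_pos'],p['tcp_rot'],p['force'],p['width'])
# panel bottom corners: change mask vs side0 around predicted projections
yaw=np.radians(-6.5);x=np.array([np.cos(yaw),np.sin(yaw),0]);y=np.array([-x[1],x[0],0])
C=p['tool_pos']+[0,0,-19.1]
d=np.abs(c['image'].astype(int)-load('side0')['image']).sum(2)>60
for n,s in(('back left bot',(-6,50,-70)),('back right bot',(-6,-50,-70)),('front right bot',(6,-50,-70)),('front right top',(6,-50,70)),('back left top',(-6,50,70))):
    print(n,np.round(proj(c,C+s[0]*x+s[1]*y+[0,0,s[2]]),1))
b=proj(c,C)
m=(d*255).astype(np.uint8); 
for v in range(int(b[1])-40,int(b[1])+70,8):
    u=np.where(m[v,int(b[0])-80:int(b[0])+80])[0]+int(b[0])-80; print(v,u.min() if len(u) else 0,u.max() if len(u) else 0)
E
```

```text
[ 581.51654421 -261.25458049  139.22514767] [-1.97811597e-03  7.44913452e-01  6.67157797e-01 -7.13239119e-04] [-1.10500535 -0.73914973 -0.24521331] 11.666092388619006
back left bot [354.6 221.5]
back right bot [388.5 251.1]
front right bot [392.3 248.4]
front right top [410.6 204.7]
back left top [366.9 177.2]
173 356 408
181 366 400
189 376 397
197 362 397
205 361 408
213 357 406
221 354 400
229 362 398
237 371 393
245 380 392
253 381 387
261 415 417
269 388 429
277 392 438
```

The projected corners match the image. A small lateral correction, then I'll lower slowly.

>>> move_arm:
  increments:
    - [-0.0045,0.001,0.005,0,0.005]
    - [0,0,0.01,0,0.005]
    - [0,0,0.01,0,0.005]
    - [0,0,0.006,0,0.005]
    - [0,0,0.003,0,0.005]
    - [0,0,0,0,0.005]

```text
time: 7.32
tool_pos: [582.7, -266.6, 106.2]
tcp_rot: [-0.001, 0.745, 0.667, -0.0]
force: [-0.0, -0.7, -1.5]
width: 11.9
grasp_force: 20.0
```

```bash
python3 - <<'E'
from h import *
import time
p=r.observe(); print(p['tool_pos'],p['force'],p['width'],p['time'])
E
```

```text
[ 582.68565595 -266.59790638  106.21852224] [-0.04732004 -0.69477801 -1.51721116] 11.888870793196828 7.3167
```

>>> move_arm:
  increments:
    - [0,0,0.002,0,0.005]
    - [0,0,0.001,0,0.005]
    - [0,0,0.001,0,0.005]
    - [0,0,0,0,0.005]

```text
time: 7.65
tool_pos: [583.0, -266.8, 103.1]
tcp_rot: [0.0, 0.745, 0.667, 0.0]
force: [0.1, 0.2, -1.7]
width: 12.0
grasp_force: 20.0
```

>>> move_arm:
  increments:
    - [0,0,0.001,0,0.005]
    - [0,0,0.0005,0,0.005]
    - [0,0,0,0,0.005]

```text
time: 7.9
tool_pos: [582.9, -266.8, 101.5]
tcp_rot: [-0.0, 0.745, 0.667, 0.0]
force: [0.8, 0.9, -0.9]
width: 11.9
grasp_force: 20.0
```

>>> move_arm:
  increments:
    - [0,0,0.0007,0,0.005]
    - [0,0,0,0,0.005]
    - [0,0,0,0,0.005]

```text
time: 8.15
tool_pos: [583.1, -266.9, 101.1]
tcp_rot: [0.0, 0.745, 0.667, 0.0]
force: [-0.6, -0.2, 2.4]
width: 11.9
grasp_force: 20.0
```

>>> move_arm:
  increments:
    - [0,0,0.0007,0,0.005]
    - [0,0,0,0,0.005]
    - [0,0,0,0,0.005]

```text
time: 8.4
tool_pos: [583.3, -266.9, 101.1]
tcp_rot: [0.001, 0.745, 0.667, 0.0]
force: [-1.0, 0.2, 6.9]
width: 12.0
grasp_force: 20.0
```

It has touched down at exactly the expected height. Now I release a little and ease the plaque back onto the board between the fingers.

>>> move_arm:
  increments:
    - [0,0,-0.001,0,0.014]
    - [0,0,0,0,0.02]
    - [0,0,0,0,0.03]
    - [0,0,0,0,0.034]
    - [0,0,0,0,0.034]

```text
time: 8.82
tool_pos: [582.9, -266.8, 100.9]
tcp_rot: [-0.0, 0.745, 0.667, -0.0]
force: [0.1, -0.2, 0.1]
width: 33.3
grasp_force: 0.0
```

>>> move_arm:
  increments:
    - [0,-0.003,0,0,0.034]
    - [0,-0.003,0,0,0.034]
    - [0,-0.003,0,0,0.034]
    - [0,-0.003,0,0,0.034]
    - [0,-0.002,0,0,0.034]
    - [0,-0.002,0,0,0.034]
    - [0,-0.002,0,0,0.034]
    - [0,-0.002,0,0,0.034]

```text
time: 9.48
tool_pos: [562.9, -264.6, 101.2]
tcp_rot: [0.0, 0.745, 0.667, 0.0]
force: [0.5, -0.4, 0.1]
width: 33.8
grasp_force: 0.0
```

>>> move_arm:
  increments:
    - [0,-0.002,0,0,0.034]
    - [0,-0.002,0,0,0.034]
    - [0,-0.003,0,0,0.034]
    - [0,-0.003,0,0,0.034]
    - [0,-0.003,0,0,0.034]
    - [0,-0.003,0,0,0.034]
    - [0,-0.003,0,0,0.034]
    - [0,-0.003,0,0,0.036]

```text
time: 10.15
tool_pos: [540.9, -262.1, 101.2]
tcp_rot: [0.0, 0.745, 0.667, -0.0]
force: [-0.7, 0.4, 0.6]
width: 35.6
grasp_force: 0.0
```

```bash
python3 - <<'E'
from h import *
p=r.observe(); print(p['tool_pos'],p['force'],p['width'],p['grasp_force'],p['time'])
E
```

```text
[ 540.88441647 -262.13134956  101.18940476] [-0.66538091  0.39575898  0.56257885] 35.60400396006829 0.03456697697401978 10.15
```

>>> move_arm:
  increments:
    - [0,-0.003,0,0,0.04]
    - [0,-0.003,0,0,0.044]
    - [0,-0.002,0,0,0.05]
    - [0,-0.001,0,0,0.06]
    - [0,0,0,0,0.07]
    - [0,0,0,0,0.075]
    - [0,0,0,0,0.075]

```text
time: 10.73
tool_pos: [532.4, -261.2, 101.1]
tcp_rot: [0.0, 0.745, 0.667, 0.0]
force: [0.8, 0.4, 0.2]
width: 72.8
grasp_force: 0.0
```

>>> move_arm:
  increments:
    - [0,0,-0.01,0,0.075]
    - [0,0,-0.02,0,0.075]
    - [0,0,-0.03,0,0.075]
    - [0,0,-0.03,0,0.075]
    - [-0.01,0,-0.03,0,0.075]
    - [0.04,0,0,0,0.075]
    - [0.04,0,0,0,0.075]
    - [0.04,0,0,0,0.075]

```text
time: 11.4
tool_pos: [544.3, -150.9, 222.3]
tcp_rot: [0.001, 0.746, 0.666, 0.0]
force: [1.2, -0.1, 0.4]
width: 75.0
grasp_force: 0.0
```

>>> move_arm:
  increments:
    - [0.04,0,0,0,0.075]
    - [0.04,0,0,0,0.075]
    - [0.04,0,0,0,0.075]
    - [0.04,0,0,0,0.075]
    - [0.03,0,0,0,0.075]
    - [0,0,0,0,0.075]

```text
time: 11.9
tool_pos: [565.4, 41.9, 221.9]
tcp_rot: [-0.0, 0.744, 0.669, 0.001]
force: [0.3, -0.5, -0.6]
width: 74.9
grasp_force: 0.0
```

```bash
python3 - <<'E'
from h import *
p=r.observe(); print(p['tool_pos'],p['force'],p['time'])
o=np.array([572,-265,0]);yaw=np.radians(-6.4);X=np.array([np.cos(yaw),np.sin(yaw),0]);Y=np.array([-X[1],X[0],0])
def W(x,y,z): return o+x*X+y*Y+[0,0,z]
for n in('side','top'):
    c=snap(n,n+'9'); a=load(n+'0')
    d=(np.abs(c['image'].astype(int)-a['image']).sum(2)>40).astype(np.uint8)
    b=4;th=np.radians(23);k=np.array([-np.sin(th),np.cos(th)]);nn=np.array([np.cos(th),np.sin(th)])
    P=[]
    for s in(0,12):
        for l in(0,140):
            for y in(-50,50):
                q=np.array([b,12])+l*k+s*nn; P.append(proj(c,W(q[0],y,q[1])))
    P=np.array(P,np.float32); print(n,'pred hull',cv2.convexHull(P).squeeze().round(1).tolist())
    u0,v0=P.min(0).astype(int)-15;u1,v1=P.max(0).astype(int)+15
    m=np.zeros_like(d);m[v0:v1,u0:u1]=d[v0:v1,u0:u1]
    m=cv2.morphologyEx(m,cv2.MORPH_OPEN,np.ones((2,2),np.uint8))
    print('\n'.join(''.join('#' if t else '.' for t in row) for row in m[v0:v1:2,u0:u1]),u0,v0)
E
```

```text
[565.40172248  41.8516314  221.94951662] [ 0.29849875 -0.53897442 -0.5793969 ] 11.9
side pred hull [[390.29998779296875, 258.79998779296875], [386.3999938964844, 262.5], [353.5, 233.0], [345.3999938964844, 206.60000610351562], [349.6000061035156, 202.6999969482422], [387.29998779296875, 234.39999389648438]]
...........................................................................
...........................................................................
...........................................................................
...........................................................................
...........................................................................
...........................................................................
...........................................................................
...........................................................................
...........................................................................
....................###....................................................
.................#########.....
[... 4501 characters left out ...]
###############....................................#######.##########..............
.#####################................................................................
.##################################################...................................
.#################################.######################........##.......####........
.##################################..##########################################.......
.##################################....#########################################......
.###################################......................########################....
.###################################...............................###############.... 334 135
```

In both views the plaque's outline matches the predicted leaning pose to within about 2 px, at about 23° and centred. The arm is well clear, so I'm handing in.

```bash
python3 -c "
from workcell import r
print(r.hand_in())"
```

```text
the job is handed in; nothing more can be done
None
```

The rectangular plaque now leans on the wooden easel at about 23°, centred and released, with the arm clear; the round plaque and fish were left in the rack, and the job was handed in at about 12 s (no verdict was returned).

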